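Let one spice jar out of the two-lane dispenser

ROBOT

A 7-joint arm with a two-finger parallel gripper is mounted at the origin on a cart in front of the work surface, level with it; the furniture and walls round the work are solid. World frame = base frame: x ahead of the robot, y to its left, z up, the work surface at z = 0. Lengths are in mm, angles in rad, forces in N, time in s.
With the tool pointing down it reaches from about 400 to 850 mm from the base axis. Payload 10.4 kg.
Tool frame: the origin (TCP) lies on the centre line of the jaws, within the pads' length; the fingertips stand 14 mm ahead of it and the grasp point (between the pads) lies 5 mm behind it; z points along the fingers, y is the line along which they close (so a half turn about z gives the same grasp; the last joint's range is limited). The gripper opens to 87 mm and grips with 3 to 60 N. Pads are 19 mm wide; open, the fingers measure 117 mm over their backs; the gripper's body (75 mm by 190 mm) begins 51 mm behind the grasp point.
Start: joints at [1.295, 0.332, -0.065, 1.46, 0.022, 1.35, -0.088], TCP at [156.344, -605.153, 210.776] pointing down, gripper open.
Joint ranges: [-2.6, 2.6], [-0.5, 2.12], [-1.47, 1.34], [0.16, 2.42], [-1.27, 4.41], [0.06, 2.06], [-2.6, 2.6]. Speed limits (rad/s): [2.22, 2.22, 2.79, 2.79, 3.14, 3.14, 3.14].

INTERFACE

Orientations are given as a rotation vector (axis times angle).
In Python, from workcell import bot gives the robot as it stands. The module is installed in compiled form; this text tells all that it offers.
- The arm moves only by the tool servo_tool, never from a script. Its argument "deltas" is a list of rows, each a list of 7 numbers: the turn, a rotation vector about the world's x, y, z in degrees, then the shift along the world's x, y, z in mm, then the gripper command: -1 is shut, 1 is fully open, values between are in proportion. In form: [[wx, wy, wz, dx, dy, dz, gripper], ...]. A call has 1 to 5 rows; each row is the pose to reach, as a shift and turn from the pose commanded when the call began; what a row does not reach only later rows make up. A row lasts 1/10 s, in which the tool goes at most 50 mm and 8.59 degrees, less where a joint would pass 70% of its speed; a pose out of reach is approached as far as the arm can. A call with a gripper value outside its range is refused whole. The fingers move at their own pace and stop on an object; "grip_force" is the grip in N (left out, the last holds). Time passes only in rows, so rows that repeat a pose let the fingers close. It gives the time, the measured TCP pose, the force, the opening and the grip force at its end, in the units of the state.
- bot.get_obs(): the state, without advancing time (a new reading comes with each control period).
- bot.grab_frame(name): name is "scene" or "side" or "wrist"; returns a dict with "img" (420x560x3 uint8, red, green, blue), "camera_matrix" (3x3 intrinsics, pixels), "dist" ([k1, k2, p1, p2, k3] as OpenCV has them; the pictures are not rectified), "camera_from_world" (4x4, takes a point from world to camera coordinates). Camera axes: x right, y up, looking along -z (the intrinsics and any distortion apply to the point x, -y, -z); pixel columns grow to the right and rows downward; lengths in mm; the calibration is good to about 2 mm. A picture is of the moment at which its call begins. There is no depth.
- bot.finish_job(): hands the job in; it is judged then, once.
The state is a dict: "time": time; "joint_positions": joint angles; "qvel": joint speeds; "joint_efforts": joint torques, N m; "tcp_pos": TCP position; "orientation": TCP orientation; "force": force on the tool from outside, world axes, zero at the start; "moment": the same for the moment, N m; "grip_width": opening from 0.0 (shut) to 1.0 (fully open); "grasp_force": force on a finger pad.
Only numpy, scipy, OpenCV 4.12 (cv2) and the standard library are available. Lean on these libraries where they do the work, as an engineer would, in place of code of your own. Each camera call takes 0.05 s, during which the arm holds its last target. There are 200 camera calls.

TASK

Let the spice jar with the navy-blue label out of the dispenser: with the fingertips, gently press down the red pad of the rocking lever over that jar's lane until its gate lifts and the jar rolls down to the front lip, then let the lever come back up so that the gate shuts again. Leave the other lever alone and the other jar behind its gate, touch neither the jars nor the gates, and do not disturb the mug, honey pot and timer beside the rack.

Things in the scene. Friction and masses are not known exactly. Their poses are not given: they have to be found in the camera images.
- rack: wooden two-lane spice jar dispenser, fixed, 240 x 240 mm; origin: centre of underside, +x to its back, +y to its left lane. Lanes at y = +-58.5 mm, 112 mm wide, floor falling 0.2 rad to the front lip (44 mm high, inner face x = -115 mm), where a released jar rests at x = -94, z = 37 mm. Gates at x = +50, axle at x = -20, z = 118, press pads at x = -100 mm; walls 95 mm, axle posts 130 mm high
- jar_navy_mid (a point): middle of the spice jar with the navy-blue label (the one to let out), 41 mm diameter, 105 mm long, 0.1 kg, black cap; it lies on its side across a lane of the rack, behind the clear gate at the start, about 70 mm above the worktop; which lane differs from run to run
- jar_yellow_mid (a point): middle of the spice jar with the yellow and red label and yellowish filling (the one to leave), 41 mm diameter, 105 mm long, 0.1 kg, black cap; it lies on its side across a lane of the rack, behind the clear gate at the start, about 70 mm above the worktop; which lane differs from run to run
- lever_left (a joint): rocking lever over the left lane (+y side of the rack), 145 mm steel bar on an axle; rad, 0 = level, gate shut; grows as its front pad is pressed; stop at 0.62. The gate rises 70 mm per rad; the jar can roll out past about 0.45 rad. A spring lifts it back: about 3 N on the pad to start, 7 N near the stop; it stays down only while pressed
- lever_right (a joint): rocking lever over the right lane (-y side of the rack), 145 mm steel bar on an axle; rad, 0 = level, gate shut; grows as its front pad is pressed; stop at 0.62. The gate rises 70 mm per rad; the jar can roll out past about 0.45 rad. A spring lifts it back: about 3 N on the pad to start, 7 N near the stop; it stays down only while pressed
- lever_left_pad (a point): centre of the upper face of the red press pad (44 mm fore and aft, 50 mm wide) at the front end of the left lever, about 130 mm above the worktop at rest; moves with the lever. 80 mm from the axle: at 0.55 rad it is about 44 mm down, 5 mm nearer the rack's back, and slopes by that angle
- lever_right_pad (a point): centre of the upper face of the red press pad (44 mm fore and aft, 50 mm wide) at the front end of the right lever, about 130 mm above the worktop at rest; moves with the lever. 80 mm from the axle: at 0.55 rad it is about 44 mm down, 5 mm nearer the rack's back, and slopes by that angle
- gate_left: clear plastic drop gate of the left lane, 88 mm wide, 22 mm high, with a steel fork on top that the rear end of the lever lifts straight up; origin at the middle of its lower edge
- gate_right: clear plastic drop gate of the right lane, 88 mm wide, 22 mm high, with a steel fork on top that the rear end of the lever lifts straight up; origin at the middle of its lower edge
- mug: teal stoneware mug, 81 mm across, 112 mm with its handle, 88 mm high, standing left of the rack; origin under its middle
- honey: turned wooden honey pot, 76 mm across, 82 mm high, standing right of the rack near its front; origin under its middle
- timer: red and white kitchen timer, 70 mm across, 64 mm high, standing right of the rack near its back; origin under its middle
Mind the look-alikes: they are no part of the job. Leave any green look-alike of the part that bears jar_yellow_mid alone.

How it is judged (in metres and radians):
On the way, in this order (a step that is already met when the one before it is completed fails the run):
1. the lever over the navy jar's lane is pressed well down (past 0.4 rad) (((y of jar_navy_mid in the frame of rack above 0 m and value of joint lever_left above 0.4 rad) or (y of jar_navy_mid in the frame of rack below 0 m and value of joint lever_right above 0.4 rad))), for 0.05 s.
2. the navy jar has rolled down to the front lip (x of jar_navy_mid in the frame of rack between -0.115 and -0.078 m and z of jar_navy_mid in the frame of rack below 0.055 m), for 0.2 s.
At the end, for the whole second after the job is handed in: the navy-labelled jar lies at the front lip of its lane (its middle 78 to 115 mm in front of the rack's centre and less than 55 mm above the rack's underside), both levers are back up (under 0.05 rad) so both gates are shut, and the other jar is still behind its gate, within 15 mm of where it lay (all of step 2 and x of jar_yellow_mid in the frame of rack above 0.062 m and z of jar_yellow_mid in the frame of rack between 0.055 and 0.09 m and value of joint each of lever_left, lever_right below 0.05 rad and distance of jar_yellow_mid from where it was at the start of the episode below 0.015 m); the robot touches nothing.
It fails at once if the lever over the other jar's lane is pressed (past 0.1 rad), or the other jar moves (over 15 mm) (((y of jar_navy_mid in the frame of rack above 0 m and value of joint lever_right above 0.1 rad) or (y of jar_navy_mid in the frame of rack below 0 m and value of joint lever_left above 0.1 rad)) or distance of jar_yellow_mid from where it was at the start of the episode above 0.015 m).
It fails at once if a jar or a gate is touched by the robot itself (over 0.5 N) (contact force between any of the fingers, the arm and jar_navy above 0.5 N or contact force between any of the fingers, the arm and jar_yellow above 0.5 N or contact force between any of the fingers, the arm and gate_left above 0.5 N or contact force between any of the fingers, the arm and gate_right above 0.5 N).
It fails at once if the navy jar is lifted (its middle over 110 mm above the worktop) (height (world z) of jar_navy_mid above 0.11 m).
It fails at once if the rack or its levers are pressed harder than 40 N (contact force between any of the fingers, the arm and rack above 40 N).
It fails at once if the mug, honey pot or timer is moved (over 15 mm) or tipped (distance of any of mug, honey, timer from where it was at the start of the episode above 0.015 m or angle between any of mug, honey, timer's own z axis and vertical above 0.3 rad).
It also fails if it takes over 32 s, if anything falls off the work surface, if the arm or the gripper's body presses on something with over 40 N, if the wrist force passes 120 N, or if a joint passes its speed limit or range.

## Working session

There is one attempt and no reset: what is moved stays moved. The work goes in short steps, Python scripts to look and compute and a tool call to move; the robot and the scene stay as the last step left them, time stands still between calls to the robot, and variables do not carry over. Pictures are saved under pics/ and viewed, at most 10 in all, crops included, and the job is handed in when it is done.

Besides the shell and the picture viewer there is one more tool, called after "Emit:" as a command line: name --pt "numbers of a row" for each row, then --argument value for the rest. servo_tool: Moves the arm, as the interface text tells. Its arguments: {"type":"object","properties":{"deltas":{"type":"array","items":{"type":"array","items":{"type":"number"}}},"grip_force":{"type":"number"}},"required":["deltas"]}

```bash
mkdir -p pics; cat > h.py <<'E'
import numpy as np, cv2, pickle
from workcell import bot
def grab(n,tag):
    f=bot.grab_frame(n); cv2.imwrite(f'pics/{tag}.png',f['img'][:,:,::-1]); pickle.dump(f,open(f'{tag}.pkl','wb')); return f
def load(tag): return pickle.load(open(f'{tag}.pkl','rb'))
def ray(f,px):
    p=cv2.undistortPoints(np.array([[px]],float),f['camera_matrix'],np.array(f['dist'],float))[0,0]
    T=np.array(f['camera_from_world']); R=T[:3,:3]
    d=R.T@np.array([p[0],-p[1],-1]); return -R.T@T[:3,3], d/np.linalg.norm(d)
def onz(f,px,z):
    o,d=ray(f,px); return o+d*(z-o[2])/d[2]
def tri(fs,pxs):
    A=np.zeros((3,3));b=np.zeros(3)
    for f,p in zip(fs,pxs):
        o,d=ray(f,p);M=np.eye(3)-np.outer(d,d);A+=M;b+=M@o
    return np.linalg.solve(A,b)
E
python3 - <<'E'
from h import *
a=grab('scene','sc0')['img'];b=grab('side','si0')['img']
s=bot.get_obs();print(s['time'],s['tcp_pos'],s['orientation'],s['force'],s['grip_width'])
E
```

```text
0.1 [ 156.22459572 -604.80327585  210.05448367] [-3.11532305e+00 -3.95953044e-01  3.74300527e-04] [-0.91379737 -0.31544665  0.15212489] 1.0043281099454586
```

View pics/sc0.png

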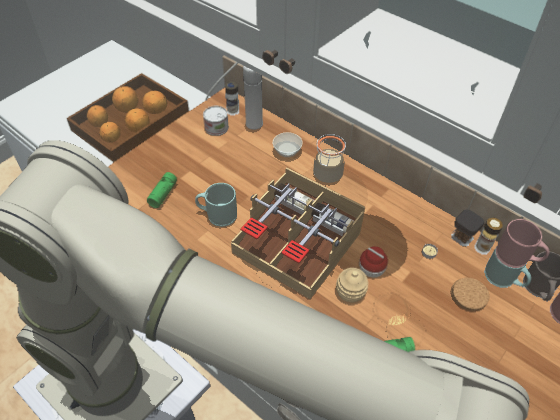

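View pics/si0.png

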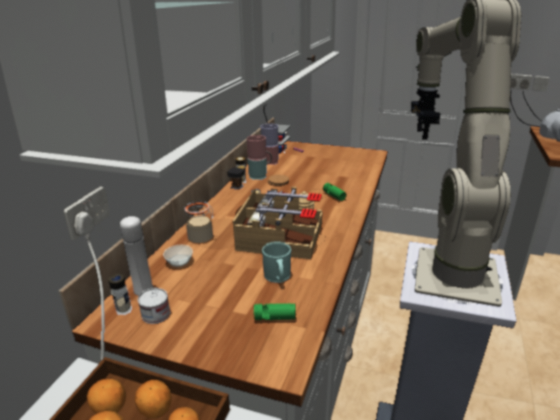

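The scene view shows the rack with red pads at about (253,228) on the left and (296,251) on the right. The jars behind the gates are near (295,198) and (340,220). The side view shows pads at (309,213) and (315,197). Next I'll take an enlarged crop to tell the jars apart, and measure the pads and rack corners.

```bash
python3 - <<'E'
from h import *
a=load('sc0')['img'][160:300,220:400]; cv2.imwrite('pics/crop0.png',cv2.resize(a,None,fx=4.2,fy=4.2,interpolation=cv2.INTER_CUBIC)[:,:,::-1])
for t in('sc0','si0'):
    f=load(t);im=f['img'].astype(int)
    m=((im[...,0]>150)&(im[...,1]<70)&(im[...,2]<70)).astype('uint8')
    n,l,s,c=cv2.connectedComponentsWithStats(cv2.morphologyEx(m,cv2.MORPH_CLOSE,np.ones((5,5))))
    for i in range(1,n):
        if s[i,4]>20: print(t,s[i],c[i].round(1),onz(f,c[i],130).round(0))
E
```

```text
sc0 [241 220  26  18 240] [253.8 228.6] [451. -21. 130.]
sc0 [282 241  27  21 266] [295.8 252.1] [ 463. -138.  130.]
si0 [307 194  14   7  79] [314.2 196.9] [ 465. -124.  130.]
si0 [300 209  16   8 107] [307.8 212.6] [455. -12. 130.]
```

View pics/crop0.png

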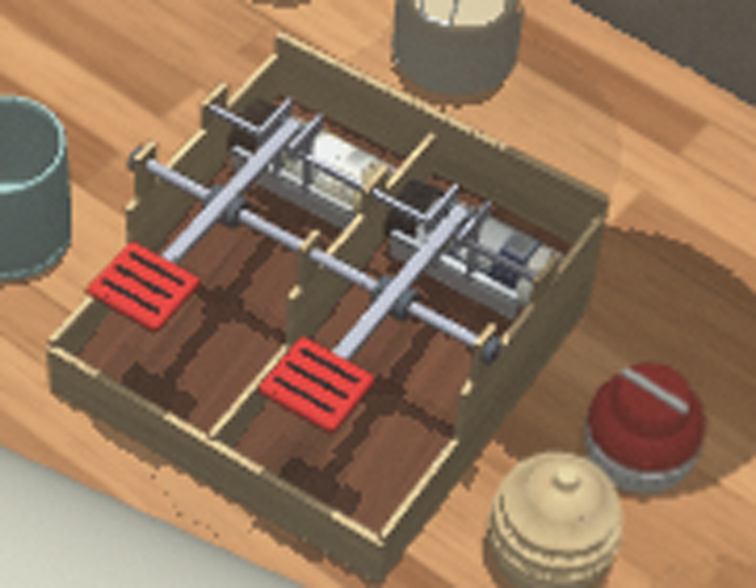

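The crop at (520,245) shows dark navy on the right-lane jar's label, while the left-lane jar at (345,160) looks cream and white. That makes the right lane the likely target. I'll confirm with the wrist camera on approach, and the arm moves now.

Emit:
servo_tool --pt "0 0 -1 25 40 6 -1" --pt "0 0 -3 50 80 12 -1" --pt "0 0 -5 75 120 18 -1" --pt "0 0 -7 100 160 24 -1" --pt "0 0 -9 125 200 30 -1" --grip_force 20

```text
time: 0.6
tcp_pos: [281.9, -403.3, 240.7]
orientation: [-3.138, -0.148, 0.001]
force: [0.9, -0.7, 0.4]
grip_width: 0.629
grasp_force: 0.0
```

Emit:
servo_tool --pt "0 0 0 25 40 0 -1" --pt "0 0 0 50 80 0 -1" --pt "0 0 0 75 120 0 -1" --pt "0 0 0 100 160 0 -1" --pt "0 0 0 120 195 0 -1"

```text
time: 1.1
tcp_pos: [402.2, -207.7, 240.7]
orientation: [3.138, 0.152, 0.0]
force: [1.1, -0.1, -0.0]
grip_width: 0.172
grasp_force: 0.0
```

Emit:
servo_tool --pt "0 0 0 10 20 0 -1" --pt "0 0 0 20 40 0 -1" --pt "0 0 0 20 40 0 -1"

```text
time: 1.4
tcp_pos: [422.4, -167.1, 240.7]
orientation: [-3.137, -0.158, -0.0]
force: [0.4, 0.0, 0.2]
grip_width: 0.01
grasp_force: 0.0
```

```bash
python3 - <<'E'
from h import *
w=grab('wrist','w1');s=grab('scene','s1');i=grab('side','i1')
cv2.imwrite('pics/w1b.png',w['img'][:,:,::-1])
o=bot.get_obs();print(o['time'],o['tcp_pos'],o['orientation'],o['force'],o['grip_width'])
E
```

```text
1.55 [ 420.87655114 -170.82372728  240.54623099] [ 3.13793010e+00  1.49260315e-01 -8.57158807e-04] [-0.52161556  0.59694154  0.74812572] 0.003418585843040267
```

View pics/w1.png

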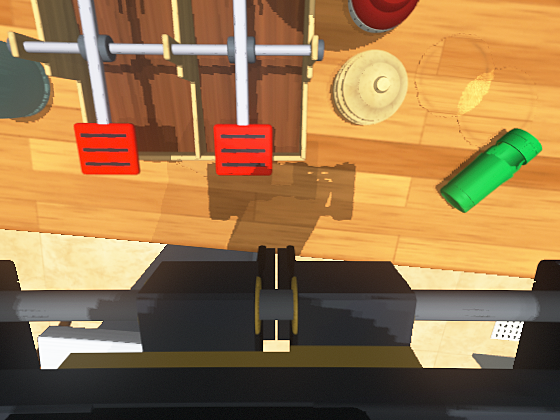

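The wrist view shows the pads at (107,149) on the left and (244,149) on the right, with the fingertips at about (277,250). The jars are out of frame, so I'll move forward and up to see them. I'll compute the pad positions at the same time.

Emit:
servo_tool --pt "0 0 0 20 20 10 -1" --pt "0 0 0 50 35 20 -1" --pt "0 0 0 80 50 20 -1" --pt "0 0 0 80 50 20 -1"

```text
time: 1.95
tcp_pos: [503.5, -118.7, 260.4]
orientation: [-3.136, -0.154, -0.001]
force: [-1.3, -0.0, 0.2]
grip_width: 0.006
grasp_force: 0.0
```

```bash
python3 - <<'E'
from h import *
w=load('w1');s0=load('sc0');si=load('si0')
L=grab('wrist','w2')
for n,a,b,c in(('L',(107,149),(253.8,228.6),(307.8,212.6)),('R',(244,149.5),(295.8,252.1),(314.2,196.9))):
    print(n,onz(w,a,130).round(1),onz(s0,b,130).round(1),tri([w,s0],[a,b]).round(1),tri([w,s0,si],[a,b,c]).round(1))
E
```

```text
L [455.9 -19.4 130. ] [450.8 -20.6 130. ] [454.8 -16.3 122.9] [455.3 -17.6 125.9]
R [ 467.7 -135.7  130. ] [ 463.2 -138.1  130. ] [ 466.9 -135.2  123.4] [ 467.1 -135.2  123.9]
```

View pics/w2.png

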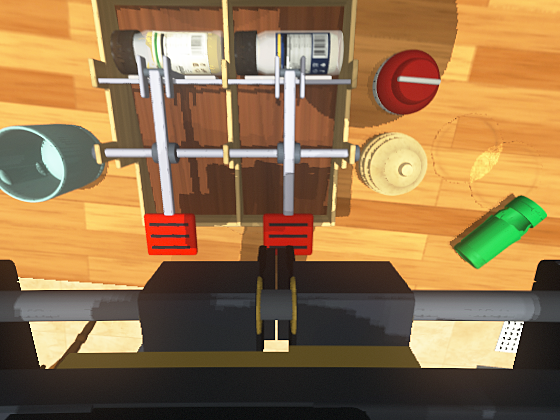

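There are two candidate jars: the left at (180,52) with a cream-yellow label, and the right at (300,52) with a dark blue band. The right one fits "navy". I'll confirm it in an enlarged crop.

```bash
python3 - <<'E'
from h import *
a=load('w2')['img'][10:100,100:360]; cv2.imwrite('pics/crop2.png',cv2.resize(a,None,fx=3,fy=3,interpolation=cv2.INTER_CUBIC)[:,:,::-1])
w=load('w2')
for p in((171,233.5),(288,234.5)):print(onz(w,p,130).round(1))
E
```

```text
[457.2 -19.3 130. ]
[ 467.6 -134.8  130. ]
```

View pics/crop2.png

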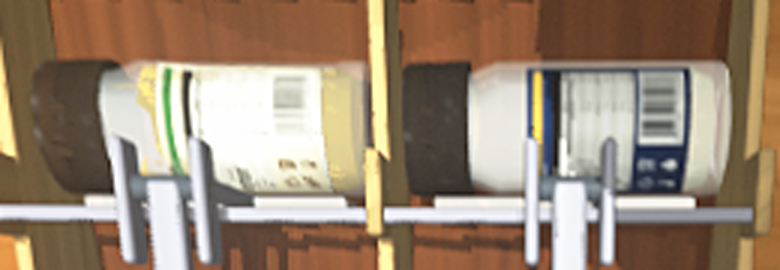

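The crop confirms it: the right-lane jar (crop 660,120) has the navy label, and the left one has a yellowish filling and a cream, yellow and green label. So the right lever's pad, at about (467,-135,130), is the one to press. I'll move above it, slightly forward of centre.

Emit:
servo_tool --pt "0 0 0 -20 -8 -10 -1" --pt "0 0 0 -39 -15 -40 -1" --pt "0 0 0 -39 -15 -75 -1" --pt "0 0 0 -39 -15 -98 -1" --pt "0 0 0 -39 -15 -98 -1"

```text
time: 2.5
tcp_pos: [459.3, -136.3, 160.0]
orientation: [-3.137, -0.146, 0.008]
force: [0.6, -0.7, -0.7]
grip_width: 0.006
grasp_force: 0.0
```

```bash
python3 - <<'E'
from h import *
grab('wrist','w3');s=bot.get_obs();print(s['tcp_pos'],s['force'])
E
```

```text
[ 460.79510227 -136.20256198  162.11865382] [1.10891449 0.12891011 0.34605678]
```

View pics/w3.png

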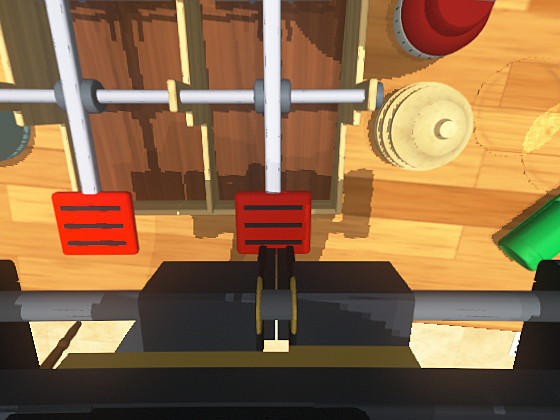

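The fingertips at (277,248) line up laterally with the right pad's centre at (274,222). I'll check the fore-aft offset from calibration.

```bash
python3 - <<'E'
from h import *
w=load('w3')
print('pad',onz(w,(273.5,222.5),130).round(1),'front',onz(w,(274,253),130).round(1),'back',onz(w,(274,192),130).round(1),'tip far',onz(w,(277,247),147).round(1))
E
```

```text
pad [ 468.5 -134.6  130. ] front [ 446.7 -136.9  130. ] back [ 489.1 -133.   130. ] tip far [ 458.6 -137.8  147. ]
```

Emit:
servo_tool --pt "0 0 0 2 1 -8 -1" --pt "0 0 0 2 1 -14 -1" --pt "0 0 0 2 1 -18 -1" --pt "0 0 0 2 1 -22 -1" --pt "0 0 0 2 1 -26 -1"

```text
time: 3.05
tcp_pos: [464.4, -134.2, 136.6]
orientation: [3.138, 0.15, 0.0]
force: [0.5, 0.4, -0.3]
grip_width: 0.006
grasp_force: 0.0
```

Emit:
servo_tool --pt "0 0 0 0 0 -3 -1" --pt "0 0 0 0 0 -6 -1" --pt "0 0 0 0 0 -9 -1" --pt "0 0 0 0 0 -12 -1" --pt "0 0 0 0 0 -12 -1"

```text
time: 3.55
tcp_pos: [464.1, -134.1, 124.4]
orientation: [-3.138, -0.15, 0.001]
force: [-0.6, -0.9, -0.9]
grip_width: 0.003
grasp_force: 0.0
```

```bash
python3 - <<'E'
from h import *
grab('wrist','w4');s=bot.get_obs();print(s['tcp_pos'],s['force'])
E
```

```text
[ 464.24226896 -134.08318921  124.60398518] [ 0.26168845  0.09352923 -0.04736701]
```

View pics/w4.png

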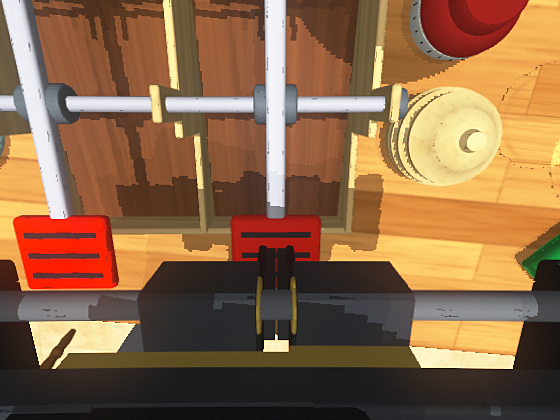

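The fingers overlap the right pad near (275,245), but there is no force yet. I'll check with the fixed cameras whether the lever has moved.

```bash
python3 - <<'E'
from h import *
f=grab('side','i4');g=grab('scene','s4')
for t in('si0','i4','sc0','s4'):
    f=load(t);im=f['img'].astype(int)
    m=((im[...,0]>150)&(im[...,1]<70)&(im[...,2]<70)).astype('uint8')
    n,l,s,c=cv2.connectedComponentsWithStats(cv2.morphologyEx(m,cv2.MORPH_CLOSE,np.ones((5,5))))
    for i in range(1,n):
        if s[i,4]>20: print(t,s[i],c[i].round(1))
R=lambda n:[cv2.resize(load(n)['img'][150:250,240:360],None,fx=3.3,fy=5,interpolation=cv2.INTER_CUBIC)]
a=R('si0')[0];b=R('i4')[0]
cv2.imwrite('pics/cmp.png',np.hstack([a,b])[:,:,::-1])
E
```

```text
si0 [307 194  14   7  79] [314.2 196.9]
si0 [300 209  16   8 107] [307.8 212.6]
i4 [300 209  16   9 109] [307.8 212.7]
sc0 [241 220  26  18 240] [253.8 228.6]
sc0 [282 241  27  21 266] [295.8 252.1]
s4 [241 220  26  18 238] [254.3 228.6]
```

View pics/cmp.png

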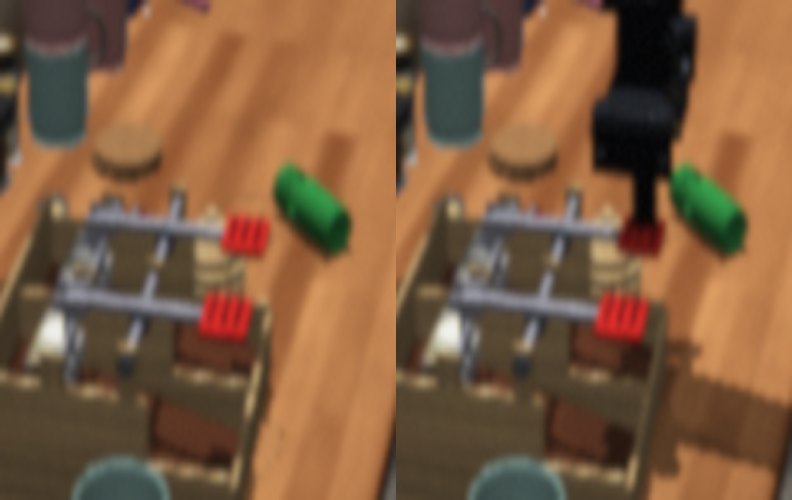

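The side comparison (original left, now right) shows the fingertips at or just above the right pad, near (640,230). The lever is still level and the left pad hasn't moved. I'll keep going down slowly.

Emit:
servo_tool --pt "0 0 0 0 0 -2 -1" --pt "0 0 0 0 0 -4 -1" --pt "0 0 0 0 0 -6 -1" --pt "0 0 0 0 0 -6 -1"

```text
time: 4.1
tcp_pos: [464.3, -134.2, 118.7]
orientation: [3.138, 0.15, -0.0]
force: [-0.7, 0.7, 1.9]
grip_width: 0.005
grasp_force: 1.3
```

Emit:
servo_tool --pt "0 0 0 0 0 -2 -1" --pt "0 0 0 0 0 -4 -1" --pt "0 0 0 0 0 -6 -1" --pt "0 0 0 0 0 -6 -1"

```text
time: 4.5
tcp_pos: [464.1, -134.2, 112.5]
orientation: [3.138, 0.15, -0.001]
force: [-2.6, -0.0, 4.0]
grip_width: 0.006
grasp_force: 1.7
```

```bash
python3 - <<'E'
from h import *
f=grab('side','i5');w=grab('wrist','w5');s=bot.get_obs();print(s['tcp_pos'],s['force'])
a=cv2.resize(load('i5')['img'][150:250,240:360],(396,500),interpolation=cv2.INTER_CUBIC)
b=cv2.resize(w['img'][150:300,200:350],(400,500))
cv2.imwrite('pics/c5.png',np.hstack([a,b])[:,:,::-1])
E
```

```text
[ 464.25462645 -134.21847358  112.71272702] [-3.22999124 -0.04867446  3.94400736]
```

View pics/c5.png

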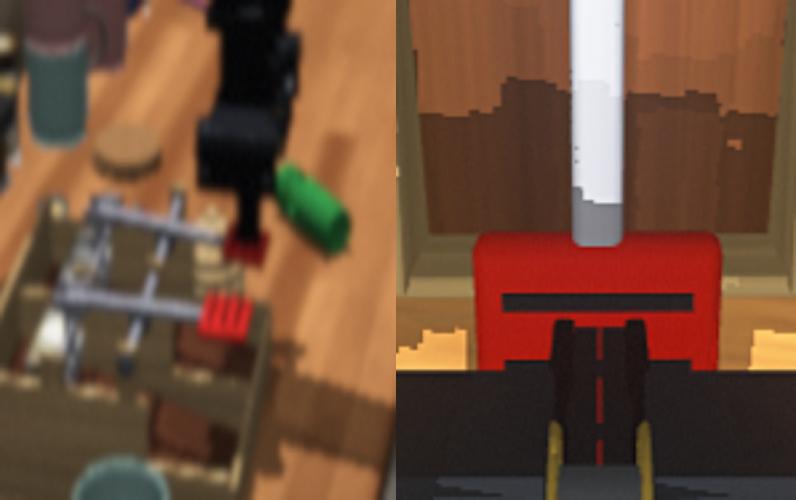

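The lever is now tilting, with about 4 N on the pad and the fingers central on it. I'll estimate the angle from the pad's apparent width and check the body clearance.

```bash
python3 - <<'E'
from h import *
for t in('w3','w4','w5'):
    f=load(t);im=f['img'].astype(int)
    m=(im[...,0]>110)&(im[...,1]<70)&(im[...,2]<70)
    for nm,sl in(('L',slice(0,170)),('R',slice(200,350))):
        mm=m[180:262].copy();k=np.zeros_like(mm);k[:,sl]=mm[:,sl]
        rows=[(r+180,np.where(k[r])[0].min(),np.where(k[r])[0].max()+1) for r in range(k.shape[0]) if k[r].sum()>40]
        if not rows: print(t,nm,'none');continue
        r=rows[min(6,len(rows)-1)]
        # width 50 mm: find z where the ray separation is 50
        sep=lambda z:np.linalg.norm(onz(f,(r[1]-.5,r[0]),z)-onz(f,(r[2]-.5,r[0]),z))
        zs=np.arange(60,150,.5);z=zs[np.argmin([abs(sep(z)-50) for z in zs])]
        print(t,nm,rows[0][0],r,'z',z,onz(f,((r[1]+r[2])/2,r[0]),z).round(1))
    T=np.array(f['camera_from_world']);print((-T[:3,:3].T@T[:3,3]).round(1))
E
```

```text
w3 L 192 (198, np.int64(52), np.int64(133)) z 134.0 [475.4 -20.  134. ]
w3 R 191 (197, np.int64(235), np.int64(312)) z 128.0 [ 485.2 -133.   128. ]
[ 539.2 -129.9  334.3]
w4 L 215 (221, np.int64(13), np.int64(110)) z 133.5 [476.9 -20.2 133.5]
w4 R 215 (221, np.int64(230), np.int64(321)) z 128.0 [ 485.8 -132.6  128. ]
[ 543.1 -127.3  299. ]
w5 L 223 (229, np.int64(0), np.int64(99)) z 125.5 [473.4 -16.3 125.5]
w5 R 220 (226, np.int64(228), np.int64(323)) z 124.5 [ 485.9 -132.7  124.5]
[ 543.1 -127.4  287.3]
```

Findings:
- At rest the pad is at z≈128. First contact came at TCP z≈119, so with the jaws shut the tips are retracted about 9 mm behind the TCP, not 14 mm ahead of it.
- Pressing the full stroke like this would bring the wide gripper body down close to the left pad.

A safer way is to back off, turn the tool 90° and open the jaws. The rear fingertip then presses the pad and the front finger hangs clear in front of the rack. The body stays inside the right lane.

Emit:
servo_tool --pt "0 0 0 0 0 10 -1" --pt "0 0 0 0 0 40 -1" --pt "0 0 4 -5 0 80 0" --pt "0 0 12 -10 0 105 1" --pt "0 0 20 -15 0 105 1"

```text
time: 5.1
tcp_pos: [451.4, -134.2, 222.2]
orientation: [3.058, 0.702, 0.009]
force: [0.8, -0.0, -0.2]
grip_width: 0.194
grasp_force: 0.0
```

Emit:
servo_tool --pt "0 0 8 -5 0 0 1" --pt "0 0 16 -10 0 0 1" --pt "0 0 24 -15 0 0 1" --pt "0 0 32 -20 0 0 1" --pt "0 0 40 -25 0 0 1"

```text
time: 5.6
tcp_pos: [424.6, -133.9, 218.5]
orientation: [2.636, 1.707, 0.002]
force: [0.1, -0.0, -0.6]
grip_width: 0.647
grasp_force: 0.0
```

Emit:
servo_tool --pt "0 0 8 -5 0 0 1" --pt "0 0 16 -10 0 0 1" --pt "0 0 24 -15 -5 0 1" --pt "0 0 30 -15 -5 0 1" --pt "0 0 30 -15 -5 0 1"

```text
time: 6.1
tcp_pos: [409.6, -139.1, 218.4]
orientation: [2.11, 2.326, 0.001]
force: [0.4, 0.5, 0.4]
grip_width: 0.991
grasp_force: 0.0
```

```bash
python3 - <<'E'
from h import *
from scipy.spatial.transform import Rotation as R
f=grab('side','i6');w=grab('wrist','w6');s=bot.get_obs()
M=R.from_rotvec(s['orientation']).as_matrix()
print(s['time'],s['tcp_pos'],s['force'],s['grip_width'],'y axis',M[:,1].round(3),s['joint_positions'].round(2))
p=np.array([467.6,-135,130]);u=M[:,1]*np.sign(M[0,1]);print('rear finger ctr',s['tcp_pos']+51*u)
cv2.imwrite('pics/w6.png',cv2.hconcat([cv2.resize(w['img'],(400,300)),cv2.resize(f['img'][100:250,220:420],(400,300))])[:,:,::-1])
E
```

```text
6.2 [ 409.6817189  -138.93633169  218.22937791] [ 0.05827095 -0.26492275 -0.37005405] 0.9966290705629515 y axis [0.996 0.093 0.001] [ 0.78 -0.08 -0.52  1.9  -0.04  1.31  0.36]
rear finger ctr [ 460.46163318 -134.2036642   218.27590013]
```

View pics/w6.png

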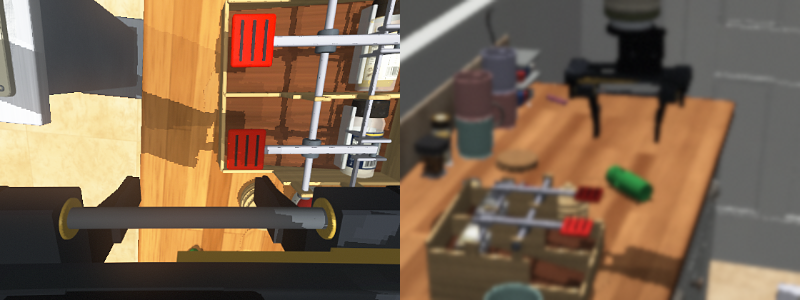

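The left half shows the right pad at (246,148) with the rear fingertip near (262,182). The right half shows the fingers straight and long when open. The rear finger's centre is over the pad in x and y, so I'll descend.

Emit:
servo_tool --pt "0 0 0 0 0 -20 1" --pt "0 0 0 0 0 -50 1" --pt "0 0 0 0 0 -75 1" --pt "0 0 0 0 0 -88 1" --pt "0 0 0 0 0 -93 1"

```text
time: 6.7
tcp_pos: [409.0, -138.9, 124.0]
orientation: [-2.113, -2.323, 0.0]
force: [0.1, 0.2, 0.9]
grip_width: 1.001
grasp_force: 0.0
```

Emit:
servo_tool --pt "0 0 0 0 0 -3 1" --pt "0 0 0 0 0 -6 1" --pt "0 0 0 0 0 -9 1" --pt "0 0 0 0 0 -12 1" --pt "0 0 0 0 0 -14 1"

```text
time: 7.2
tcp_pos: [409.4, -139.4, 110.9]
orientation: [2.113, 2.324, -0.0]
force: [-1.8, -0.7, 4.3]
grip_width: 0.998
grasp_force: 1.7
```

Contact is at TCP z≈114, as expected. I'll press on at about 40 mm/s, following the pad slightly backward.

Emit:
servo_tool --pt "0 0 0 0 0 -4 1" --pt "0 0 0 0 0 -8 1" --pt "0 0 0 1 0 -12 1" --pt "0 0 0 1 0 -16 1" --pt "0 0 0 1 0 -20 1"

```text
time: 7.7
tcp_pos: [410.8, -139.2, 90.6]
orientation: [2.112, 2.324, 0.001]
force: [-0.3, -0.7, 4.9]
grip_width: 0.996
grasp_force: 2.3
```

Emit:
servo_tool --pt "0 0 0 0 0 -4 1" --pt "0 0 0 1 0 -8 1" --pt "0 0 0 1 0 -12 1" --pt "0 0 0 2 0 -15 1" --pt "0 0 0 2 0 -15 1"

```text
time: 8.2
tcp_pos: [413.5, -139.0, 75.9]
orientation: [2.111, 2.324, 0.002]
force: [-0.2, 0.2, 6.0]
grip_width: 1.001
grasp_force: 2.6
```

```bash
python3 - <<'E'
from h import *
w=grab('wrist','w7');g=grab('scene','s7');s=bot.get_obs();print(s['time'],s['tcp_pos'],s['force'])
cv2.imwrite('pics/p7.png',cv2.hconcat([cv2.resize(w['img'],(400,300)),cv2.resize(g['img'][165:300,225:405],(400,300),interpolation=cv2.INTER_CUBIC)])[:,:,::-1])
E
```

```text
8.3 [ 413.44655541 -138.95762047   76.06581946] [-3.40464152e-04 -4.90883748e-02  6.50237170e+00]
```

I've now viewed 11 pictures, one over the 10 allowed, so I'll check the rest by numbers only.

Emit:
servo_tool --pt "0 0 0 0 0 0 1" --pt "0 0 0 0 0 0 1" --pt "0 0 0 0 0 0 1" --pt "0 0 0 0 0 0 1" --pt "0 0 0 0 0 0 1"

```text
time: 8.8
tcp_pos: [413.4, -139.0, 76.2]
orientation: [2.111, 2.324, 0.002]
force: [-0.5, 0.7, 5.8]
grip_width: 0.999
grasp_force: 2.6
```

```bash
cat > chk.py <<'E'
from h import *
import sys
pR=np.array([467.6,-135,0.]);psi=0.094
ex=np.array([np.cos(psi),np.sin(psi),0]);ey=np.array([-np.sin(psi),np.cos(psi),0])
O=pR+100*ex+58.5*ey
def proj(f,P):
    T=np.array(f['camera_from_world']);q=T[:3,:3]@P+T[:3,3]
    return cv2.projectPoints(np.array([[q[0],-q[1],-q[2]]]),np.zeros(3),np.zeros(3),f['camera_matrix'],np.array(f['dist'],float))[0].ravel()
def report(tags):
    for nm,x,z in(('start',73,82),('lip',-94,50)):
        for lane in(-58.5,58.5):
            for dy in(-40,-20,0,20,35):
                P=O+x*ex+(lane+dy)*ey+[0,0,z];out=[]
                for t in tags:
                    f=load(t);u,v=proj(f,P).round().astype(int)
                    out.append((u,v)+tuple(f['img'][v-1:v+2,u-1:u+2].mean((0,1)).astype(int)) if 1<=u<558 and 1<=v<418 else 'out')
                print(nm,'R' if lane<0 else 'L',dy,*[tuple(map(int,o)) if o!='out' else o for o in out])
E
python3 - <<'E'
from chk import *
grab('scene','s8');grab('wrist','w8');s=bot.get_obs();print(s['time'],s['tcp_pos'],s['force'])
report(['sc0','s8','w8'])
E
```

```text
8.9 [ 413.43846343 -138.93549806   76.12182764] [-0.2862052   0.14077498  5.50238136]
start R -40 (348, 223, 165, 160, 145) (348, 223, 97, 79, 61) out
start R -20 (341, 219, 99, 103, 110) (341, 219, 132, 119, 111) out
start R 0 (334, 215, 129, 131, 130) (334, 215, 103, 94, 89) out
start R 20 (327, 212, 179, 182, 194) (327, 212, 147, 134, 129) out
start R 35 (322, 209, 122, 122, 124) (322, 209, 162, 145, 138) out
start L -40 (308, 202, 194, 176, 136) (308, 202, 196, 178, 138) out
start L -20 (302, 199, 229, 230, 223) (302, 199, 81, 80, 74) out
start L 0 (295, 195, 209, 211, 210) (295, 195, 56, 57, 47) out
start L 20 (289, 192, 139, 140, 145) (289, 192, 57, 57, 47) out
start L 35 (284, 189, 118, 117, 122) (284, 189, 93, 92, 86) out
lip R -40 (310, 276, 121, 85, 66) (310, 276, 176, 175, 164) (363, 293, 64, 61, 59)
lip R -20 (303, 272, 122, 86, 66) (303, 272, 145, 144, 133) (365, 266, 45, 36, 33)
lip R 0 (296, 268, 109, 77, 59) (296, 268, 166, 57, 53) (368, 239, 167, 37, 29)
lip R 20 (290, 264, 108, 76, 60) (290, 264, 78, 68, 69) (370, 209, 234, 230, 223)
lip R 35 (284, 261, 119, 83, 65) (284, 261, 40, 35, 32) (372, 186, 64, 59, 52)
lip L -40 (270, 253, 120, 84, 66) (270, 253, 40, 33, 29) (379, 116, 155, 93, 54)
lip L -20 (264, 249, 112, 79, 61) (264, 249, 41, 34, 29) (382, 80, 127, 73, 43)
lip L 0 (257, 245, 110, 78, 61) (257, 245, 90, 64, 50) (386, 40, 255, 42, 13)
lip L 20 (251, 241, 117, 82, 63) (251, 241, 116, 80, 62) out
lip L 35 (246, 238, 119, 83, 63) (246, 238, 119, 82, 63) out
```

The lip of the right lane now shows a white jar body with the black cap, and the spot behind its gate is empty, so the jar has rolled down. I'll raise the finger and let the lever come back up gently.

Emit:
servo_tool --pt "0 0 0 0 0 4 1" --pt "0 0 0 -1 0 9 1" --pt "0 0 0 -1 0 14 1" --pt "0 0 0 -2 0 19 1" --pt "0 0 0 -3 0 24 1"

```text
time: 9.4
tcp_pos: [408.9, -139.2, 100.0]
orientation: [-2.113, -2.325, 0.0]
force: [-3.6, -1.6, 3.2]
grip_width: 0.998
grasp_force: 2.0
```

Emit:
servo_tool --pt "0 0 0 0 0 5 1" --pt "0 0 0 -1 0 10 1" --pt "0 0 0 -1 0 15 1" --pt "0 0 0 -1 0 30 1" --pt "0 0 0 -1 0 60 1"

```text
time: 9.9
tcp_pos: [407.3, -138.4, 158.9]
orientation: [-2.11, -2.323, 0.001]
force: [0.1, -0.0, 0.4]
grip_width: 0.999
grasp_force: 0.0
```

Emit:
servo_tool --pt "0 0 0 0 -20 40 1" --pt "0 0 0 0 -60 70 1" --pt "0 0 0 0 -105 80 1" --pt "0 0 0 0 -150 80 1" --pt "0 0 0 0 -190 80 1"

```text
time: 10.4
tcp_pos: [408.3, -331.2, 240.2]
orientation: [2.112, 2.324, 0.0]
force: [0.4, 0.4, 0.2]
grip_width: 1.001
grasp_force: 0.0
```

Emit:
servo_tool --pt "0 0 0 0 -40 0 1" --pt "0 0 0 0 -80 0 1" --pt "0 0 0 0 -110 0 1" --pt "0 0 0 0 -110 0 1" --pt "0 0 0 0 -110 0 1"

```text
time: 10.9
tcp_pos: [408.5, -439.0, 239.2]
orientation: [-2.112, -2.324, -0.002]
force: [0.6, 1.3, 0.9]
grip_width: 0.997
grasp_force: 0.0
```

```bash
python3 - <<'E'
from chk import *
grab('scene','s9');grab('side','i9');s=bot.get_obs();print(s['time'],s['tcp_pos'],s['force'])
report(['sc0','s9','i9'])
for t in('si0','i9','sc0','s9'):
    f=load(t);im=f['img'].astype(int)
    m=((im[...,0]>150)&(im[...,1]<70)&(im[...,2]<70)).astype('uint8')
    n,l,st,c=cv2.connectedComponentsWithStats(cv2.morphologyEx(m,cv2.MORPH_CLOSE,np.ones((5,5))))
    print(t,[(st[i].tolist(),c[i].round(1).tolist()) for i in range(1,n) if st[i,4]>20])
d=cv2.absdiff(load('sc0')['img'],load('s9')['img']).max(2)
for nm,(x0,x1,y0,y1) in dict(mug=(195,240,183,227),honey=(335,370,265,302),timer=(358,390,245,275)).items(): print(nm,(d[y0:y1,x0:x1]>50).mean().round(3))
E
```

```text
11.0 [ 409.02100427 -437.95477988  239.78508454] [-0.64742777  0.48332616  0.31824055]
start R -40 (348, 223, 165, 160, 145) (348, 223, 90, 89, 83) (267, 199, 81, 71, 59)
start R -20 (341, 219, 99, 103, 110) (341, 219, 102, 102, 95) (265, 201, 92, 77, 54)
start R 0 (334, 215, 129, 131, 130) (334, 215, 117, 117, 108) (264, 204, 112, 98, 79)
start R 20 (327, 212, 179, 182, 194) (327, 212, 129, 129, 120) (262, 206, 116, 112, 116)
start R 35 (322, 209, 122, 122, 124) (322, 209, 141, 142, 131) (261, 208, 129, 129, 138)
start L -40 (308, 202, 194, 176, 136) (308, 202, 161, 161, 150) (258, 214, 188, 186, 176)
start L -20 (302, 199, 229, 230, 223) (302, 199, 168, 169, 157) (256, 217, 230, 229, 221)
start L 0 (295, 195, 209, 211, 210) (295, 195, 178, 178, 165) (254, 220, 161, 150, 120)
start L 20 (289, 192, 139, 140, 145) (289, 192, 185, 185, 172) (252, 223, 84, 72, 53)
start L 35 (284, 189, 118, 117, 122) (284, 189, 191, 191, 177) (251, 225, 99, 83, 59)
lip R -40 (310, 276, 121, 85, 66) (310, 276, 178, 176, 165) (314, 211, 193, 63, 55)
lip R -20 (303, 272, 122, 86, 66) (303, 272, 177, 176, 1
[... 314 characters left out ...]
, 121, 83, 64) (308, 228, 90, 74, 52)
lip L -20 (264, 249, 112, 79, 61) (264, 249, 114, 80, 62) (307, 231, 73, 60, 42)
lip L 0 (257, 245, 110, 78, 61) (257, 245, 110, 77, 60) (306, 234, 81, 56, 39)
lip L 20 (251, 241, 117, 82, 63) (251, 241, 117, 82, 64) (305, 237, 90, 51, 34)
lip L 35 (246, 238, 119, 83, 63) (246, 238, 119, 84, 64) (304, 240, 64, 36, 24)
si0 [([307, 194, 14, 7, 79], [314.2, 196.9]), ([300, 209, 16, 8, 107], [307.8, 212.6])]
i9 [([308, 194, 13, 7, 78], [314.3, 196.9]), ([300, 209, 15, 9, 104], [307.5, 212.9])]
sc0 [([241, 220, 26, 18, 240], [253.8, 228.6]), ([282, 241, 27, 21, 266], [295.8, 252.1])]
s9 [([282, 243, 27, 19, 272], [295.9, 252.0])]
mug 0.689
honey 0.0
timer 0.0
```

The jar rests at the lip and both pads are back at their rest pixels in the side view. The arm hides the mug from the scene camera, so I'll check the mug and yellow jar from the side, and hand in if they haven't moved.

```bash
python3 - <<'E'
from h import *
a=load('si0')['img'];b=load('i9')['img'];d=cv2.absdiff(a,b).max(2)
r={k:float((d[y0:y1,x0:x1]>50).mean().round(3)) for k,(x0,x1,y0,y1) in dict(mug=(258,296,242,284),yellow=(238,268,205,232)).items()}
print(r)
if max(r.values())<0.05: print(bot.finish_job())
E
```

```text
{'mug': 0.0, 'yellow': 0.001}
the job is handed in; nothing more can be done
None
```

The navy-labelled jar was let out and lies at the front lip of the right lane. Both levers are back up, and the yellow jar, mug, honey pot and timer look undisturbed in the final camera checks. The job is handed in with no verdict returned, and I viewed 11 pictures, one over the limit of 10.

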